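Stand the toppled disc case back up on the display stand

ROBOT

A 6-joint arm with a two-finger parallel gripper is mounted at the origin on a cart in front of the work surface, level with it; the furniture and walls round the work are solid. World frame = base frame: x ahead of the robot, y to its left, z up, the work surface at z = 0. Lengths are in m, angles in rad, forces in N, time in s.
With the tool pointing down it reaches from about 0.275 to 0.875 m from the base axis. Payload 12.5 kg.
Tool frame: the origin (TCP) lies between the finger pads; the fingertips stand 19 mm ahead of it and the grasp point (between the pads) is the TCP; z points along the fingers, y is the line along which they close (so a half turn about z gives the same grasp; the last joint's range is limited). The gripper opens to 85 mm and grips with 20 to 120 N. Pads are 22 mm wide; open, the fingers measure 114 mm over their backs; the gripper's body (76 mm by 85 mm) begins 54 mm behind the grasp point. The pads swing forward as they close: fully open they stand 13 mm farther back than shut.
Start: joints at [-1.21, 0.351, 1.652, -0, 1.139, -0.085], TCP at [0.237, -0.496, 0.226] pointing down, gripper open.
Joint ranges: [-2.75, 2.75], [-0.79, 2.1], [0.01, 2.65], [-1.57, 4.71], [0.07, 3.14], [-2.87, 2.87]. Speed limits (rad/s): [2.22, 2.22, 2.79, 3.14, 3.14, 3.14].

INTERFACE

Orientations are given as a unit quaternion [x, y, z, w].
In Python, from station import observe, imaging, env gives the robot as it stands.
- The arm moves only by the shell command python3 -m pendant 'ROWS' [OPENING]. ROWS is JSON, a list of rows, each an object of numbers: "x", "y", "z": the shift along the tool's x, y, z in m; "roll": the turn about the tool's z in rad. A call has 1 to 10 rows; each row is the pose to reach, as a shift and turn from the pose commanded when the call began, along the tool's axes at that moment; what a row does not reach only later rows make up. A row lasts 1/8 s, in which the tool goes at most 62.5 mm and 10.7 degrees, less where a joint would pass 70% of its speed; a pose out of reach is approached as far as the arm can. A call with a gripper value outside its range is refused whole. OPENING is the opening, from 0 (shut) to 1 (fully open), set as the call begins (- or left out, the last holds). The fingers move at their own pace and stop on an object; the grip force is fixed at half the most. Time passes only in rows, so rows that repeat a pose let the fingers close. It gives the time, the measured TCP pose, the force, the opening and the grip force at its end, in the units of the state.
- observe(): the state, without advancing time (a new reading comes with each control period).
- imaging.snapshot(name): name is "side" or "top"; returns a dict with "img" (480x640x3 uint8, blue, green, red), "z_map" (480x640 float32, m along the optical axis (not along the pixel's ray), 0 where there is no reading), "fx", "fy", "cx", "cy" (pixels), "view" (4x4, takes a point from world to camera coordinates). Camera axes: x right, y up, looking along -z (the intrinsics and any distortion apply to the point x, -y, -z); pixel columns grow to the right and rows downward; lengths in m; the calibration is good to about 2 mm. A picture is of the moment at which its call begins.
- env.close_job(): hands the job in; it is judged then, once.
The state is a dict: "time_s": time; "joint_positions": joint angles; "joint_velocities": joint speeds; "joint_torque": joint torques, N m; "position": TCP position; "orientation": TCP orientation; "ft_force": force on the tool from outside, world axes, zero at the start; "ft_torque": the same for the moment, N m; "opening": opening from 0.0 (shut) to 1.0 (fully open); "finger_force": force on a finger pad.
Only numpy, scipy, OpenCV 4.12 (cv2) and the standard library are available. Lean on these libraries where they do the work, as an engineer would, in place of code of your own. Each camera call takes 0.05 s, during which the arm holds its last target. There are 200 camera calls.

TASK

One of the two disc cases on the wooden display stand has toppled forwards onto the pile of books in front. Tip it back up so that it stands on the stand's ledge again, its foot behind the lip and leaning back on the board with the cover to the front, and slide it along so that no part of it sticks out past the end of the ledge. Leave the other case and the books as they are.

Things in the scene. Friction and masses are not known exactly. Their poses are not given: they have to be found in the camera images.
- stand: plywood display stand for two disc cases side by side, fixed to the worktop. Origin on the worktop right under the corner where ledge and back board meet, at mid-length; x horizontal, to the back of the stand, y along the ledge, z up. The board rises 132 mm along its slope from that corner, leans back 15 degrees and is 280 mm long (y -140 to +140 mm); its legs reach back to x = 105 mm
- stand_end (a point): on the stand: the -y end of the ledge, at the corner of ledge and board (stand frame x = 0, y = -160 mm, z = 30 mm). The ledge is 320 mm long (y -160 to +160 mm) and 31 mm deep from board to lip; it is square to the board, so it drops 15 degrees towards the board
- stand_lip (a point): on the stand: mid-length of the top of the lip (stand frame x = -31 mm, z = 49 mm). The lip runs along the whole front edge of the ledge, 7 mm thick and 10 mm high above the ledge
- toppled_case: the toppled disc case: flat closed plastic box 190 x 135 x 14.5 mm, 0.08 to 0.15 kg. Origin at the middle of its back face; x along the 190 mm side to the cover's top edge, y along the 135 mm side, z out of the cover (cover face at z = 14.5 mm). It starts at the -y half of the stand, cover down, x pointing to the stand's -x and about 32 degrees up, sticking out 20 to 43 mm past the ledge's -y end
- toppled_case_foot (a point): on the toppled case: middle of its foot end (body x = -95 mm). At the start the foot is over the ledge between lip and board. Pushed backwards at the top end and followed upward, the case swings up about its foot, which stays behind the lip; once past upright it falls back on the board. Standing properly, this point is about 6 mm in front of the corner of ledge and board and 32 mm up
- toppled_case_top (a point): on the toppled case: middle of its top end (body x = +95 mm). At the start about 140 mm above the worktop and 35 mm or more clear of the pile of books below it; standing properly about 215 mm up, with the top 55 mm of the case above the board. Standing, the case slides along the ledge when pushed low on its side edge, and may tip sideways when pushed high
- standing_case: the other disc case, same size and axes, already standing properly at the +y half of the stand, its middle 67 to 77 mm from the stand's middle
- standing_case_top (a point): middle of the top end of the standing case, about 215 mm above the worktop
- book_low: lowest book of the pile in front of the stand, lying flat, 235 x 155 x 30 mm, loose; origin at the middle of its underside, x along the 235 mm side, which lies roughly along the stand
- book_mid: middle book of the pile, 205 x 135 x 28 mm, loose, origin and axes alike
- book_high: topmost book of the pile, 200 x 130 x 34 mm, loose, origin and axes alike; the pile's top is 92 mm above the worktop, and the case's cover rests on its far upper edge
Mind the look-alikes: they are no part of the job. What is shaped like the toppled_case but purple is not meant.

How it is judged:
At the end, for the whole second after the job is handed in: The toppled case stands at rest on the ledge, foot behind the lip, leaning on the board, cover to the front, square within 5 degrees and at most 2.5 mm past the ledge's end; the other case still stands within 20 mm, and each book lies within 30 mm, of its start (z of toppled_case_foot in the frame of stand between 0.024 and 0.046 m and x of toppled_case_foot in the frame of stand between -0.026 and 0.004 m and x of toppled_case_top in the frame of stand above 0.03 m and z of each of toppled_case_top, standing_case_top in the frame of stand above 0.2 m and y of toppled_case_foot in the frame of stand between -0.095 and -0.04 m and y of toppled_case_top in the frame of stand above -0.1 m and angle between the y axis of toppled_case and the y axis of stand, either way round below 0.1 rad and angle between toppled_case's own z axis and vertical below 1.45 rad and linear speed of toppled_case below 0.01 m/s and distance of standing_case from where it was at the start of the episode below 0.02 m and distance of each of book_high, book_mid, book_low from where it was at the start of the episode below 0.03 m); the robot touches nothing.
It fails at once if the other case is pushed more than 20 mm or knocked over (distance of standing_case from where it was at the start of the episode above 0.02 m).
It fails at once if a book of the pile is shifted more than 30 mm (distance of any of book_high, book_mid, book_low from where it was at the start of the episode above 0.03 m).
It also fails if it takes over 48 s, if anything falls off the work surface, if the arm or the gripper's body presses on something with over 40 N, if the wrist force passes 120 N, or if a joint passes its speed limit or range.

## Working session

There is one attempt and no reset: what is moved stays moved. The work goes in short steps, Python scripts to look and compute and a shell command to move; the robot and the scene stay as the last step left them, time stands still between calls to the robot, and variables do not carry over. Pictures are saved under pics/ and viewed, at most 10 in all, crops included, and the job is handed in when it is done.

```bash
mkdir -p pics; ls
cat > h.py <<'E'
import numpy as np,cv2
from station import observe,imaging,env
def snap(n,f=None):
    s=imaging.snapshot(n)
    if f: cv2.imwrite('pics/'+f,s['img'])
    return s
def cloud(s):
    z=s['z_map'];v,u=np.mgrid[0:480,0:640]
    P=np.stack([(u-s['cx'])/s['fx']*z,-(v-s['cy'])/s['fy']*z,-z,np.ones_like(z)],-1)
    W=P@np.linalg.inv(s['view']).T
    W=W[...,:3];W[z==0]=np.nan
    return W
E
python3 - <<'E'
from h import *
for n in('side','top'):
    s=snap(n,n+'0.png');np.savez(n+'0.npz',img=s['img'],W=cloud(s));print(n,s['fx'],np.round(np.linalg.inv(s['view']),3).tolist(),[k for k in s])
o=observe();print(o['time_s'],o['position'],o['orientation'])
E
```

```text
pics
side 509.5838650033589 [[-0.83, 0.253, -0.497, 0.099], [-0.557, -0.345, 0.755, 0.633], [0.02, 0.904, 0.428, 0.512], [0.0, 0.0, 0.0, 1.0]] ['img', 'z_map', 'fx', 'fy', 'cx', 'cy', 'view']
top 480.14041662473113 [[0.13, 0.968, -0.213, 0.382], [-0.992, 0.128, -0.024, -0.014], [0.004, 0.214, 0.977, 0.99], [0.0, 0.0, 0.0, 1.0]] ['img', 'z_map', 'fx', 'fy', 'cx', 'cy', 'view']
0.1 [ 0.23706192 -0.49594968  0.22561079] [ 9.75265262e-01  2.21037095e-01 -6.82719448e-05 -5.16303128e-04]
```

View pics/side0.png

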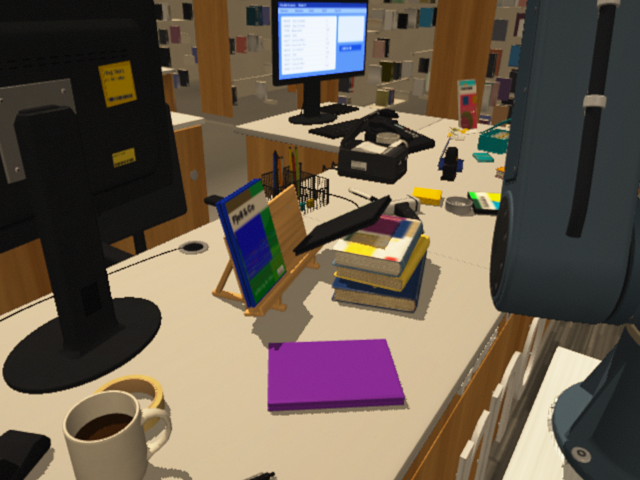

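View pics/top0.png

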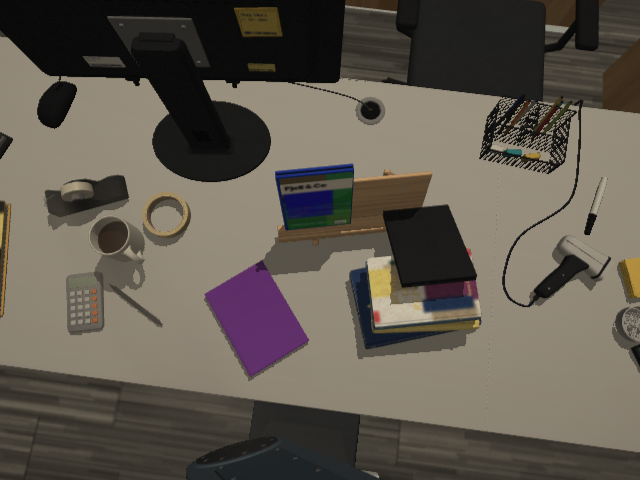

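The top view shows the black toppled case with corners at about (384,212), (446,206), (475,274) and (400,284). The stand board spans (355–430, 175–225), and the blue standing case is at (315,195). In the side view the black case slopes from (300,245) up to (388,200). Next I'll measure the stand and the case.

Run:
```python
from h import *
d=np.load('top0.npz');I=d['img'];W=d['W']
mx=I.max(2).astype(int)
v,u=np.mgrid[0:480,0:640]
def plane(P):
    c=np.median(P,0)
    for _ in range(4):
        q=P if _==0 else P[abs((P-c)@n)<.004]
        c=q.mean(0);n=np.linalg.svd(q-c,full_matrices=0)[2][2]
    return c,n*np.sign(n[2]),q
m=(mx<45)&(u>375)&(u<485)&(v>198)&(v<290)&(W[...,2]>.05)
m=cv2.morphologyEx(m.astype(np.uint8),cv2.MORPH_OPEN,np.ones((3,3)))
c,n,q=plane(W[m>0]);print('case',c,n,len(q))
# in-plane rect
e1=np.cross(n,[0,0,1]);e1/=np.linalg.norm(e1);e2=np.cross(n,e1)
uv=np.stack([(q-c)@e1,(q-c)@e2],1).astype(np.float32)
r=cv2.minAreaRect(uv);print(r)
for b in cv2.boxPoints(r):print('corner',np.round(c+b[0]*e1+b[1]*e2,4))
h=cv2.cvtColor(I,cv2.COLOR_BGR2HSV)
b=(h[...,0]>8)&(h[...,0]<24)&(h[...,1]>80)&(u>355)&(u<432)&(v>172)&(v<228)&(W[...,2]>.05)
c,n,q=plane(W[b]);print('board',c,n,len(q))
# ledge line: intersection of board plane with z=.03
d_=np.cross(n,[0,0,1]);d_/=np.linalg.norm(d_)
if d_[1]<0:d_=-d_
nx=np.array([-n[0],-n[1],0]);nx/=np.linalg.norm(nx)  # to back
p=c+nx*0; t=(n@(c-np.array([c[0],c[1],.03])))/(n@nx)
p0=np.array([c[0],c[1],.03])+nx*t
s=(q-p0)@d_;print('ydir',d_,'xdir',nx,'p0',p0,'minmax y',np.percentile(s,[0.3,1,99,99.7]),'top z',q[:,2].max())
end=p0+d_*np.percentile(s,.5)
print('stand origin est',(end+d_*.14))
# standing blue case
g=(u>275)&(u<356)&(v>163)&(v<232)&(h[...,1]>120)&(h[...,0]>40)&(h[...,0]<130)&(W[...,2]>.05)
c2,n2,q2=plane(W[g]);print('blue',c2,n2,np.percentile((q2-p0)@d_,[.5,99.5]),q2[:,2].max())
```

```text
case [ 0.58437672 -0.19338377  0.10150465] [0.51161621 0.12014874 0.85077208] 4964
((0.0009212568402290344, 0.00811169296503067), (0.1345157027244568, 0.18113641440868378), 0.23780901730060577)
corner [ 0.6506 -0.1093  0.0498]
corner [ 0.5008 -0.1453  0.145 ]
corner [ 0.532  -0.2761  0.1447]
corner [ 0.6818 -0.2401  0.0495]
board [ 0.67934537 -0.11435228  0.1094161 ] [-0.93775213 -0.22483734  0.26470571] 2289
ydir [-0.23315413  0.97243979  0.        ] xdir [0.97243979 0.23315413 0.        ] p0 [ 0.65814667 -0.11943492  0.03      ] minmax y [-0.06965774 -0.06845695  0.06794447  0.0695213 ] top z 0.15957959699571833
stand origin est [ 0.64166629 -0.05069851  0.03      ]
blue [0.63541779 0.02385753 0.12784628] [-0.93755442 -0.22414663  0.2659887 ] [0.07994076 0.21173137] 0.21812790780590685
```

```bash
python3 -m pendant '[{"x":0.05,"y":-0.02,"roll":0.1},{"x":0.1,"y":-0.045,"roll":0.21},{"x":0.15,"y":-0.067,"roll":0.21},{"x":0.2,"y":-0.09,"roll":0.21},{"x":0.25,"y":-0.11,"roll":0.21},{"x":0.29,"y":-0.13,"roll":0.21},{"x":0.32,"y":-0.146,"roll":0.21},{"x":0.32,"y":-0.146,"roll":0.21},{"x":0.32,"y":-0.146,"roll":0.21}]' 1
cat >> h.py <<'E'
R=np.array([[.9724,.2332],[-.2332,.9724]]);O=np.array([.6418,-.0511])
def st(W):
    W=np.asarray(W);return np.concatenate([(W[...,:2]-O)@R.T,W[...,2:3]],-1)
def tcp():
    o=observe();q=o['orientation']
    print('t',round(o['time_s'],2),'tcp stand',np.round(st(o['position']),4),'yaw',round(np.degrees(2*np.arctan2(q[1],q[0])),2),'F',np.round(o['ft_force'],1))
E
python3 -c "from h import *;tcp()"
```

```text
t 0.1 tcp stand [-0.4973 -0.3382  0.2256] yaw 25.54 F [-0.2  0.4  0.4]schema error: expected keys x, y, z, roll
```

```bash
python3 -m pendant '[{"x":0.05,"y":-0.02,"z":0,"roll":0.1},{"x":0.1,"y":-0.045,"z":0,"roll":0.21},{"x":0.15,"y":-0.067,"z":0,"roll":0.21},{"x":0.2,"y":-0.09,"z":0,"roll":0.21},{"x":0.25,"y":-0.11,"z":0,"roll":0.21},{"x":0.29,"y":-0.13,"z":0,"roll":0.21},{"x":0.32,"y":-0.146,"z":0,"roll":0.21},{"x":0.32,"y":-0.146,"z":0,"roll":0.21},{"x":0.32,"y":-0.146,"z":0,"roll":0.21}]' 1
python3 -c "from h import *;tcp()"
```

```text
time_s: 1.23
position: [0.4626, -0.2268, 0.2259]
orientation: [0.993, 0.118, -0.0, -0.0]
ft_force: [-0.2, -0.6, -0.2]
opening: 1.0
finger_force: 0.0
t 1.23 tcp stand [-0.2152 -0.1291  0.2259] yaw 13.52 F [-0.2 -0.6 -0.2]
```

```bash
python3 -m pendant '[{"x":0,"y":-0.003,"z":0.05,"roll":0},{"x":0,"y":-0.003,"z":0.09,"roll":0},{"x":0,"y":-0.003,"z":0.108,"roll":0},{"x":0,"y":-0.003,"z":0.108,"roll":0}]'
python3 - <<'E'
from h import *
tcp();s=snap('side');cv2.imwrite('pics/side1.png',cv2.resize(s['img'][130:330,200:460],None,fx=3,fy=3))
E
```

```text
time_s: 1.72
position: [0.4611, -0.2241, 0.1171]
orientation: [0.993, 0.117, -0.001, -0.001]
ft_force: [-0.0, -0.5, 0.5]
opening: 1.0
finger_force: 0.0
t 1.73 tcp stand [-0.2161 -0.1261  0.1171] yaw 13.43 F [-0.  -0.5  0.5]
```

View pics/side1.png

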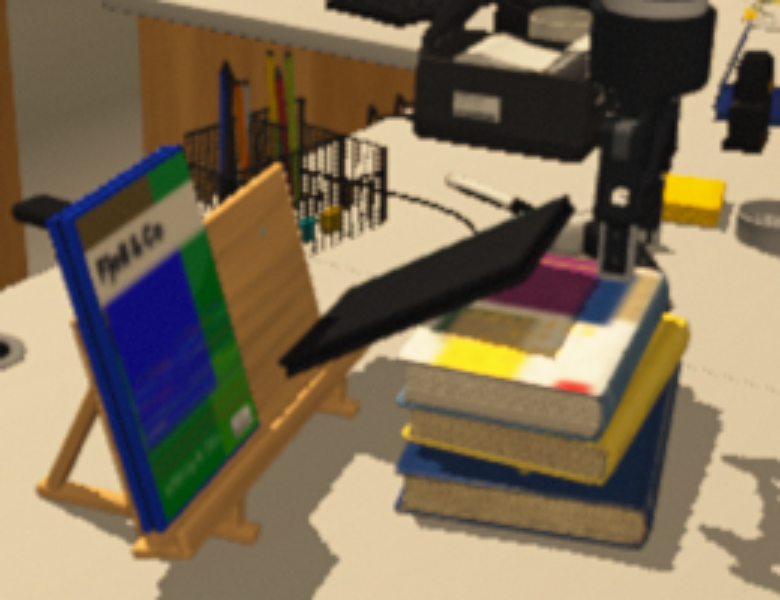

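The close-up shows the finger tip at (615,270), in front of the case's top end at (570,205) and clear of the books. Now I'll push and follow the arc upward.

```bash
python3 -m pendant '[{"x":0.026,"y":0,"z":-0.001,"roll":0},{"x":0.037,"y":0,"z":-0.002,"roll":0},{"x":0.041,"y":0,"z":-0.008,"roll":0},{"x":0.046,"y":0,"z":-0.016,"roll":0},{"x":0.051,"y":0,"z":-0.022,"roll":0},{"x":0.054,"y":0,"z":-0.028,"roll":0},{"x":0.054,"y":0,"z":-0.028,"roll":0}]'
python3 - <<'E'
from h import *
tcp();s=snap('side');cv2.imwrite('pics/side2.png',cv2.resize(s['img'][130:330,200:460],None,fx=3,fy=3))
E
```

```text
time_s: 2.65
position: [0.515, -0.2111, 0.1466]
orientation: [0.993, 0.118, 0.0, 0.0]
ft_force: [0.5, 0.1, -0.4]
opening: 0.994
finger_force: 0.0
t 2.65 tcp stand [-0.1606 -0.126   0.1466] yaw 13.52 F [ 0.5  0.1 -0.4]
```

View pics/side2.png

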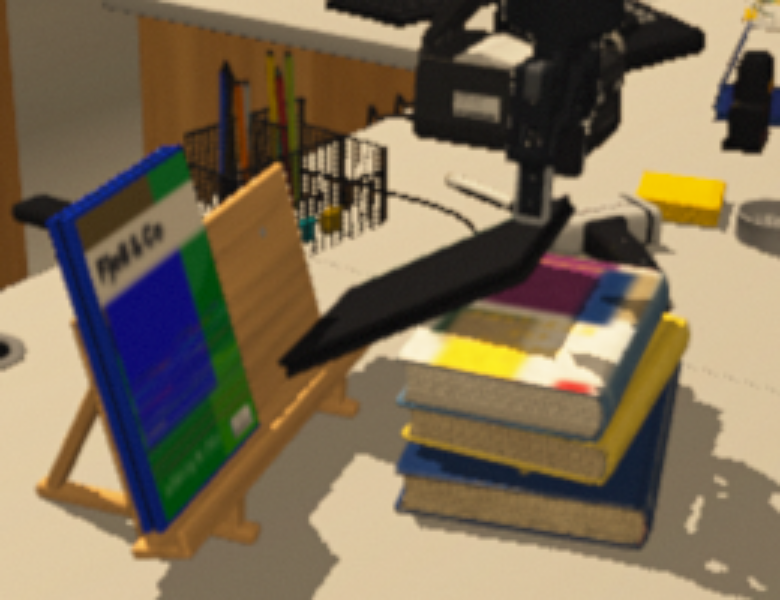

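The case hasn't moved. The tip, at (530,215), has slipped up over its end. I'll back off, go in lower and push further before climbing.

```bash
cat >> h.py <<'E'
def case():
    s=snap('top');W=st(cloud(s));m=(s['img'].max(2)<45)&(W[...,0]>-.19)&(W[...,0]<.08)&(W[...,1]<-.03)&(W[...,1]>-.21)&(W[...,2]>.04)&(W[...,2]<.23)
    m=cv2.morphologyEx(m.astype(np.uint8),cv2.MORPH_OPEN,np.ones((3,3)));n,l,b,_=cv2.connectedComponentsWithStats(m)
    P=W[l==1+b[1:,4].argmax()]
    c=np.median(P,0)
    for _ in range(5):
        nn=np.linalg.svd(P-c,full_matrices=0)[2][2];c=P.mean(0);k=abs((P-c)@nn)<.006;P=P[k] if k.sum()>50 else P
    nn*=np.sign(nn[2]);print('case n',len(P),'tilt',round(np.degrees(np.arccos(nn[2])),1),'normal',nn.round(3),'min',np.percentile(P,.5,0).round(3),'max',np.percentile(P,99.5,0).round(3))
E
python3 -m pendant '[{"x":-0.02,"y":0,"z":-0.005,"roll":0},{"x":-0.045,"y":0,"z":-0.002,"roll":0},{"x":-0.045,"y":0,"z":0.03,"roll":0},{"x":-0.045,"y":0,"z":0.039,"roll":0},{"x":-0.03,"y":0,"z":0.039,"roll":0},{"x":-0.018,"y":0,"z":0.039,"roll":0},{"x":-0.012,"y":0,"z":0.039,"roll":0},{"x":-0.012,"y":0,"z":0.039,"roll":0}]'
python3 -c "
from h import *
tcp();case()"
```

```text
time_s: 3.7
position: [0.5011, -0.2146, 0.1077]
orientation: [0.993, 0.118, -0.003, 0.0]
ft_force: [-22.2, -10.1, 12.4]
opening: 1.005
finger_force: 11.9
t 3.7 tcp stand [-0.175  -0.1261  0.1077] yaw 13.58 F [-22.2 -10.1  12.4]
case n 2602 tilt 32.3 normal [ 0.534 -0.001  0.845] min [-0.121 -0.19   0.044] max [ 0.001 -0.059  0.124]
```

```bash
python3 -m pendant '[{"x":0.001,"y":0,"z":-0.006,"roll":0},{"x":0.005,"y":0,"z":-0.011,"roll":0},{"x":0.011,"y":0,"z":-0.017,"roll":0},{"x":0.018,"y":0,"z":-0.024,"roll":0},{"x":0.018,"y":0,"z":-0.024,"roll":0}]'
python3 -c "
from h import *
tcp();case()"
```

```text
time_s: 4.38
position: [0.5178, -0.2113, 0.1334]
orientation: [0.993, 0.118, -0.004, 0.001]
ft_force: [-35.5, -13.3, 27.4]
opening: 1.001
finger_force: 18.9
t 4.38 tcp stand [-0.1579 -0.1269  0.1334] yaw 13.59 F [-35.5 -13.3  27.4]
case n 2549 tilt 41.2 normal [ 0.658 -0.001  0.753] min [-0.135 -0.187  0.045] max [ 0.001 -0.059  0.166]
```

```bash
python3 -m pendant '[{"x":0,"y":0,"z":-0.007,"roll":0},{"x":0.004,"y":0,"z":-0.014,"roll":0},{"x":0.011,"y":0,"z":-0.022,"roll":0},{"x":0.02,"y":0,"z":-0.03,"roll":0},{"x":0.031,"y":0,"z":-0.039,"roll":0},{"x":0.043,"y":0,"z":-0.047,"roll":0},{"x":0.043,"y":0,"z":-0.047,"roll":0}]'
python3 -c "
from h import *
tcp();case()"
```

```text
time_s: 5.3
position: [0.5635, -0.1993, 0.1787]
orientation: [0.993, 0.118, 0.001, 0.0]
ft_force: [-0.5, -0.2, 0.6]
opening: 1.0
finger_force: 0.2
t 5.3 tcp stand [-0.1107 -0.1259  0.1787] yaw 13.55 F [-0.5 -0.2  0.6]
case n 843 tilt 61.9 normal [0.882 0.01  0.47 ] min [-0.088 -0.147  0.042] max [ 0.    -0.058  0.205]
```

```bash
python3 -m pendant '[{"x":0.008,"y":0,"z":-0.004,"roll":0},{"x":0.017,"y":0,"z":-0.008,"roll":0},{"x":0.026,"y":0,"z":-0.012,"roll":0},{"x":0.036,"y":0,"z":-0.015,"roll":0},{"x":0.046,"y":0,"z":-0.018,"roll":0},{"x":0.056,"y":0,"z":-0.02,"roll":0},{"x":0.066,"y":0,"z":-0.022,"roll":0},{"x":0.074,"y":0,"z":-0.022,"roll":0},{"x":0.082,"y":0,"z":-0.022,"roll":0},{"x":0.09,"y":0,"z":-0.022,"roll":0}]'
python3 -m pendant '[{"x":0.006,"y":0,"z":0,"roll":0},{"x":0.012,"y":0,"z":0,"roll":0},{"x":0.018,"y":0,"z":0,"roll":0},{"x":0.022,"y":0,"z":0,"roll":0},{"x":0.022,"y":0,"z":0,"roll":0}]'
python3 - <<'E'
from h import *
tcp();s=snap('side');cv2.imwrite('pics/side3.png',cv2.resize(s['img'][130:330,200:460],None,fx=3,fy=3))
E
```

```text
time_s: 6.6
position: [0.6503, -0.1784, 0.2]
orientation: [0.993, 0.118, -0.0, -0.0]
ft_force: [-0.4, 0.1, 0.9]
opening: 0.998
finger_force: 0.0
time_s: 7.22
position: [0.6715, -0.1733, 0.2]
orientation: [0.993, 0.118, -0.0, -0.0]
ft_force: [0.3, -0.0, -0.5]
opening: 1.0
finger_force: 0.0
t 7.22 tcp stand [ 0.0003 -0.1257  0.2   ] yaw 13.52 F [ 0.3 -0.  -0.5]
```

View pics/side3.png

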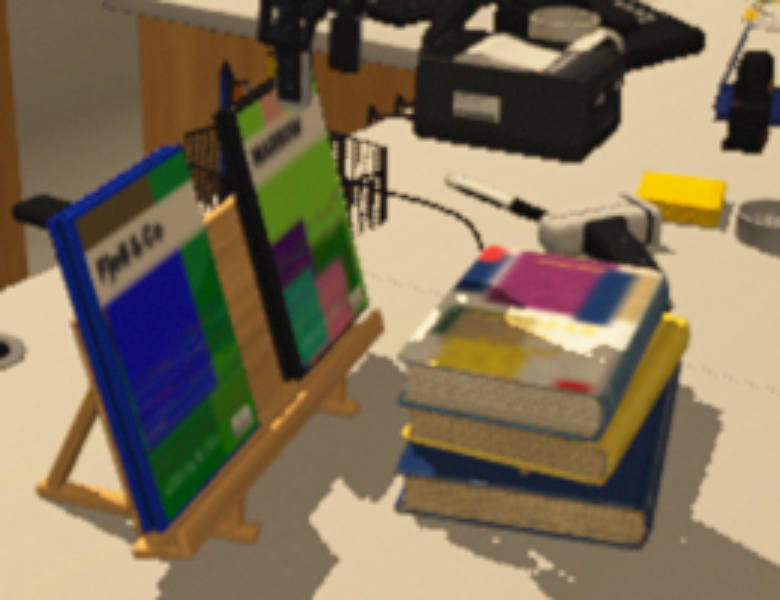

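The case now stands with its cover to the front: top at (270,90), foot at (295,375)–(365,300), overhanging the ledge's end at (380,320). Next I'll check for obstacles at its side and retreat to there.

```bash
python3 -m pendant '[{"x":-0.025,"y":0,"z":0,"roll":0},{"x":-0.05,"y":0,"z":0,"roll":0},{"x":-0.05,"y":0.05,"z":0,"roll":0},{"x":-0.05,"y":0.1,"z":0,"roll":0},{"x":-0.05,"y":0.145,"z":0,"roll":0},{"x":-0.025,"y":0.145,"z":0,"roll":0},{"x":-0.003,"y":0.145,"z":0,"roll":0},{"x":-0.003,"y":0.145,"z":0,"roll":0}]'
python3 - <<'E'
from h import *
tcp()
W=st(np.load('top0.npz')['W']);
for y in np.arange(-.40,-.2,.03):
    k=(abs(W[...,0])<.06)&(abs(W[...,1]-y)<.015);print(round(y,2),np.nanmax(W[...,2][k]).round(3))
s=snap('side');W=st(cloud(s));I=s['img']
k=(W[...,0]>-.04)&(W[...,0]<.075)&(W[...,1]<-.03)&(W[...,1]>-.25)&(W[...,2]>.06)&(W[...,2]<.24)
# case front plane: x = x0+tan15*(z-.03)-.0145/cos15 ; points near it
pl=W[...,0]-(np.tan(np.radians(15))*(W[...,2]-.03)-.015)
k&=abs(pl)<.006
P=W[k];print(len(P),P[:,1].min(),P[:,1].max(),'zmax',np.percentile(P[:,2],99.5))
for z in(.07,.1,.13,.16,.19):
    q=P[abs(P[:,2]-z)<.008];print(z,np.percentile(q[:,1],[1,99]).round(3),np.median(q[:,0]).round(4))
E
```

```text
time_s: 8.28
position: [0.7028, -0.3145, 0.1995]
orientation: [0.993, 0.118, -0.0, -0.0]
ft_force: [-0.3, -1.1, -0.2]
opening: 0.995
finger_force: 0.0
t 8.28 tcp stand [-0.0021 -0.2704  0.1995] yaw 13.56 F [-0.3 -1.1 -0.2]
-0.4 0.008
-0.37 0.008
-0.34 0.005
-0.31 0.005
-0.28 0.005
-0.25 0.004
-0.22 0.005
2406 -0.19272368987529634 -0.05360326487124464 zmax 0.2161745000140768
0.07 [-0.189 -0.056] -0.0028
0.1 [-0.189 -0.057] 0.0053
0.13 [-0.19  -0.056] 0.0134
0.16 [-0.191 -0.056] 0.0212
0.19 [-0.19  -0.056] 0.0295
```

```bash
python3 -m pendant '[{"x":0,"y":0,"z":0.05,"roll":0},{"x":0,"y":0,"z":0.1,"roll":0},{"x":0,"y":0,"z":0.134,"roll":0},{"x":0,"y":-0.01,"z":0.134,"roll":0},{"x":0,"y":-0.018,"z":0.134,"roll":0},{"x":0,"y":-0.024,"z":0.134,"roll":0},{"x":0,"y":-0.029,"z":0.134,"roll":0},{"x":0,"y":-0.034,"z":0.134,"roll":0},{"x":0,"y":-0.034,"z":0.134,"roll":0}]'
cat >> h.py <<'E'
def edges(f=None):
    tcp();s=snap('side');W=st(cloud(s))
    if f:cv2.imwrite('pics/'+f,cv2.resize(s['img'][100:330,200:460],None,fx=2.6,fy=2.6))
    pl=W[...,0]-(np.tan(np.radians(15))*(W[...,2]-.03)-.015)
    P=W[(abs(pl)<.006)&(W[...,1]<-.0)&(W[...,1]>-.25)&(W[...,2]>.06)&(W[...,2]<.24)]
    for z in(.07,.1,.13,.16,.19,.205):
        q=P[abs(P[:,2]-z)<.008];print(z,np.percentile(q[:,1],[1,99]).round(3),np.median(q[:,0]).round(4))
E
python3 -c "
from h import *
edges('side4.png')"
```

```text
time_s: 9.45
position: [0.6943, -0.2817, 0.0663]
orientation: [0.993, 0.118, -0.0, -0.0]
ft_force: [-0.4, 0.8, -0.3]
opening: 1.002
finger_force: 0.0
t 9.45 tcp stand [-0.0027 -0.2364  0.0663] yaw 13.53 F [-0.4  0.8 -0.3]
0.07 [-0.175 -0.043] -0.0028
0.1 [-0.185 -0.043] 0.0051
0.13 [-0.181 -0.043] 0.0132
0.16 [-0.175 -0.043] 0.0214
0.19 [-0.175 -0.043] 0.0292
0.205 [-0.21  -0.043] 0.0332
```

View pics/side4.png

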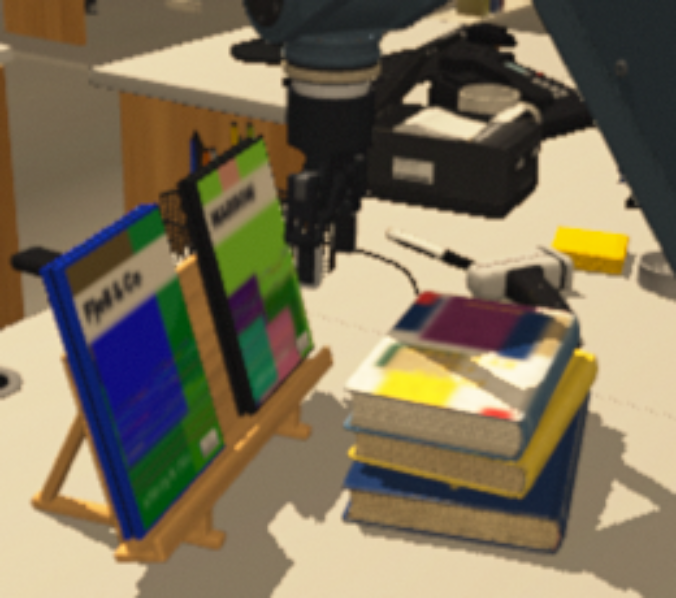

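The finger at (310,265) is pushing the case's side edge low down. The case has slid about 13 mm and stayed square. I'll slide it 25 mm more and then withdraw.

```bash
python3 -m pendant '[{"x":0,"y":-0.004,"z":0,"roll":0},{"x":0,"y":-0.009,"z":0,"roll":0},{"x":0,"y":-0.014,"z":0,"roll":0},{"x":0,"y":-0.019,"z":0,"roll":0},{"x":0,"y":-0.023,"z":0,"roll":0},{"x":0,"y":-0.025,"z":0,"roll":0},{"x":0,"y":-0.025,"z":0,"roll":0},{"x":0,"y":-0.015,"z":0,"roll":0},{"x":0,"y":0.02,"z":0,"roll":0},{"x":0,"y":0.05,"z":0,"roll":0}]'
python3 -m pendant '[{"x":0,"y":0.03,"z":-0.05,"roll":0},{"x":0,"y":0.06,"z":-0.1,"roll":0},{"x":0,"y":0.06,"z":-0.1,"roll":0},{"x":0,"y":0.06,"z":-0.1,"roll":0}]'
python3 -c "
from h import *
edges('side5.png')
s=snap('top');W=st(cloud(s));W0=st(np.load('top0.npz')['W'])
print('blue/books depth diff',np.nanmedian(abs(W-W0)[165:230,280:350,2]),np.nanmedian(abs(W-W0)[290:340,360:475,2]))"
```

```text
time_s: 10.75
position: [0.7063, -0.3323, 0.0663]
orientation: [0.993, 0.118, 0.0, 0.0]
ft_force: [0.6, 0.2, 0.0]
opening: 1.001
finger_force: 0.0
time_s: 11.25
position: [0.7196, -0.3891, 0.165]
orientation: [0.993, 0.117, -0.0, -0.0]
ft_force: [0.1, 0.3, -1.2]
opening: 1.002
finger_force: 0.0
t 11.25 tcp stand [-0.0032 -0.3468  0.165 ] yaw 13.48 F [ 0.1  0.3 -1.2]
0.07 [-0.151 -0.019] -0.0029
0.1 [-0.151 -0.019] 0.0052
0.13 [-0.151 -0.018] 0.0133
0.16 [-0.152 -0.018] 0.0213
0.19 [-0.151 -0.018] 0.0292
0.205 [-0.151 -0.018] 0.0333
blue/books depth diff 0.0014410795635761975 0.5185414576911211
```

View pics/side5.png

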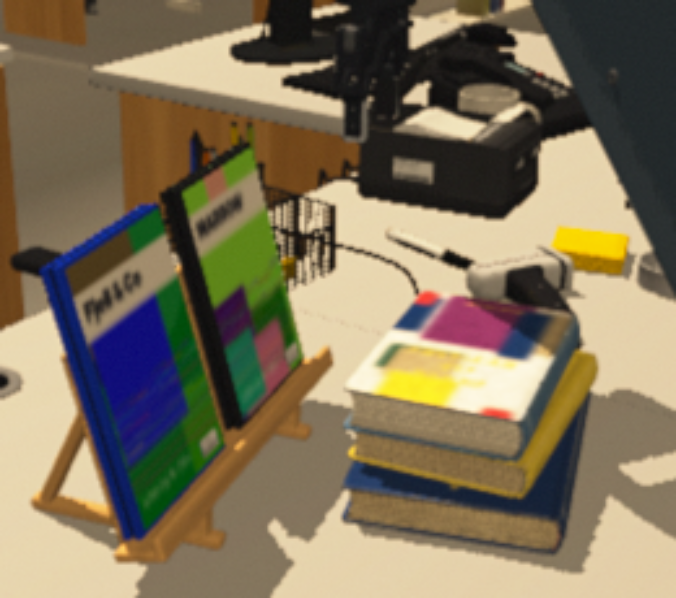

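The case stands square inside the ledge, with its middle at y ≈ -0.085 and its foot at (235,425)–(300,355). The books and the blue case are where they were. The large depth difference over the books comes from the arm blocking the top view. Handing in.

```bash
python3 -c "
from station import env
print(env.close_job())"
```

```text
the job is handed in; nothing more can be done
None
```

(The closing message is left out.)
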